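# Set out the sharpening stones from the pile into their holders

### The job

Set out the sharpening stones ready for work: take the pile apart and lay each of the three flat stones, the same side up, in the wooden holder made for its length - flat and centred on the board, in line with it, between the two end stops - and lay the round stone flat in the round wooden dish. The stones chip, so set them down and do not drop them; leave the chisel and the tin of honing paste where they are.

Things in the scene. Friction and masses are not known exactly. Their poses are not given: they have to be found in the camera images.
- long_stone: the long sharpening stone: a loose plain dark grey block 200 long x 60 wide x 25 mm thick, at the start lying flat on the bench in the pile. Origin at the centre of its underside; x along its length, y across its width, z up.
- middle_stone: the middle sharpening stone: a loose plain light grey block 150 long x 50 wide x 22 mm thick, at the start lying flat on the long stone in the pile. Origin at the centre of its underside; x along its length, y across its width, z up.
- short_stone: the short sharpening stone: a loose plain dark grey block 110 long x 44 wide x 20 mm thick, at the start lying flat on the middle stone in the pile. Origin at the centre of its underside; x along its length, y across its width, z up.
- round_stone: the round sharpening stone: a loose plain light grey puck 60 mm in diameter and 28 mm thick, at the start lying flat on the short stone, the top of the pile. Origin at the centre of its underside; z up.
- long_holder: the holder for the long stone: a fixed, light wooden board 244 long x 84 mm wide with a low wooden stop across each end; the gap between the stops is 216 mm. Its long sides are open. Origin on the bench under its centre; x along its length, y across, z up. The board's top, where the stone lies, is 20 mm above the origin; the stops are 14 mm thick and rise 8 mm above the board.
- middle_holder: the holder for the middle stone: a fixed, light wooden board 194 long x 74 mm wide with a low wooden stop across each end; the gap between the stops is 166 mm. Its long sides are open. Origin on the bench under its centre; x along its length, y across, z up. The board's top, where the stone lies, is 20 mm above the origin; the stops are 14 mm thick and rise 8 mm above the board.
- short_holder: the holder for the short stone: a fixed, light wooden board 154 long x 68 mm wide with a low wooden stop across each end; the gap between the stops is 126 mm. Its long sides are open. Origin on the bench under its centre; x along its length, y across, z up. The board's top, where the stone lies, is 20 mm above the origin; the stops are 14 mm thick and rise 8 mm above the board.
- round_dish: the dish for the round stone: a fixed, round, shallow turned wooden dish, 100 mm in outer diameter; the recess is about 78 mm wide. Origin on the bench under its centre, z up. The floor, where the stone lies, is 12 mm above the origin; the rim rises 6 mm above the floor.
- chisel: a bystander: a loose wood chisel, 265 mm long, 28 mm wide and 22 mm high, lying on the bench along its x axis (handle to -x). Origin on the bench at its middle. Leave it alone.
- paste_tin: a bystander: a loose flat round metal tin of honing paste, 68 mm in diameter and 24 mm high, standing on the bench. Origin under its centre. Leave it alone.
Not all that is in view belongs to the job. What is shaped like the long_stone but blue or pink is not meant.

How it is judged:
At the end, for the whole second after the job is handed in: Each flat stone lies on its own holder's board (within 3 mm), centred to 10 mm along and 12 mm across, in line to 0.15 rad, level to 0.06 rad, same side up; the round one level on the dish floor within 11.5 mm of centre. All released, at rest; chisel and tin within 20 mm of their start (x of long_stone in the frame of long_holder between -0.01 and 0.01 m and y of long_stone in the frame of long_holder between -0.012 and 0.012 m and z of long_stone in the frame of long_holder between 0.017 and 0.0225 m and angle between the x axis of long_stone and the x axis of long_holder, either way round below 0.15 rad and x of middle_stone in the frame of middle_holder between -0.01 and 0.01 m and y of middle_stone in the frame of middle_holder between -0.012 and 0.012 m and z of middle_stone in the frame of middle_holder between 0.017 and 0.0225 m and angle between the x axis of middle_stone and the x axis of middle_holder, either way round below 0.15 rad and x of short_stone in the frame of short_holder between -0.01 and 0.01 m and y of short_stone in the frame of short_holder between -0.012 and 0.012 m and z of short_stone in the frame of short_holder between 0.017 and 0.0225 m and angle between the x axis of short_stone and the x axis of short_holder, either way round below 0.15 rad and horizontal distance between round_stone and round_dish below 0.0115 m and z of round_stone in the frame of round_dish between 0.009 and 0.0145 m and angle between each of long_stone, middle_stone, short_stone, round_stone's own z axis and vertical below 0.06 rad and linear speed of each of long_stone, middle_stone, short_stone, round_stone below 0.02 m/s and angular speed of each of long_stone, middle_stone, short_stone, round_stone below 0.1 rad/s and contact force between the fingers and long_stone below 0.05 N and contact force between the fingers and middle_stone below 0.05 N and contact force between the fingers and short_stone below 0.05 N and contact force between the fingers and round_stone below 0.05 N and distance of each of chisel, paste_tin from where it was at the start of the episode below 0.02 m); the robot touches nothing.
It fails at once if a stone is dropped (it falls free of the fingers by more than about 2 cm) ((linear speed of long_stone above 0.65 m/s and contact force between the fingers and long_stone below 0.05 N) or (linear speed of middle_stone above 0.65 m/s and contact force between the fingers and middle_stone below 0.05 N) or (linear speed of short_stone above 0.65 m/s and contact force between the fingers and short_stone below 0.05 N) or (linear speed of round_stone above 0.65 m/s and contact force between the fingers and round_stone below 0.05 N)).
It fails at once if the chisel is shifted by more than 20 mm (distance of chisel from where it was at the start of the episode above 0.02 m).
It fails at once if the tin of honing paste is shifted by more than 20 mm (distance of paste_tin from where it was at the start of the episode above 0.02 m).
It also fails if it takes over 120 s, if anything falls off the work surface, if the arm or the gripper's body presses on something with over 40 N, if the wrist force passes 120 N, or if a joint passes its speed limit or range.

### The arm

A 6-joint arm with a two-finger parallel gripper is mounted at the origin on the work surface. World frame = base frame: x ahead of the robot, y to its left, z up, the work surface at z = 0. Lengths are in m, angles in rad, forces in N, time in s.
With the tool pointing down it reaches from about 0.2 to 0.875 m from the base axis. Payload 3.4 kg.
Tool frame: the origin (TCP) lies at the very end of the fingers, on their centre line; the grasp point (between the pads) lies behind it (manip.grasp_offset is the z of the grasp point in the tool frame, in m); z points along the fingers, y is the line along which they close (so a half turn about z gives the same grasp; the last joint's range is limited). The gripper opens to 94 mm and grips with 3 to 60 N. Pads are 16 mm wide; open, the fingers measure 119 mm over their backs; the gripper's body (75 mm by 177 mm) begins 78 mm behind the grasp point.
Start: joints at [1.07, 0.276, 1.505, -0, 1.361, -0.121], TCP at [0.213, 0.534, 0.205] pointing down, gripper open.
Joint ranges: [-2.89, 2.89], [-0.75, 2.08], [0.22, 2.7], [-1.18, 4.32], [0.11, 2.71], [-2.7, 2.7]. Speed limits (rad/s): [2.57, 2.57, 3.14, 3.14, 3.14, 3.14].

### API

Orientations are given as a unit quaternion [x, y, z, w].
In Python, from workcell import manip gives the robot as it stands. The module is installed in compiled form; this text tells all that it offers.
- The arm moves only by the shell command python3 -m handwheel 'ROWS' [FORCE]. ROWS is text: rows parted by semicolons, each of 7 numbers parted by spaces: the shift along the world's x, y, z in cm, then the turn, a rotation vector about the world's x, y, z in degrees, then the closure, from 0 (fully open) to 1 (shut). In form: tx ty tz wx wy wz grip; .... A call has exactly 5 rows; each row is the pose to reach, as a shift and turn from the pose commanded when the call began; what a row does not reach only later rows make up. A row lasts 1/8 s, in which the tool goes at most 62.5 mm and 10.7 degrees, less where a joint would pass 70% of its speed; a pose out of reach is approached as far as the arm can. A call with a gripper value outside its range is refused whole. The fingers move at their own pace and stop on an object; FORCE is the grip in N (left out, the last holds). Time passes only in rows, so rows that repeat a pose let the fingers close, or fill a call up. It gives the time, the measured TCP pose, the force, the opening and the grip force at its end, in the units of the state.
- manip.get_obs(): the state, without advancing time (a new reading comes with each control period).
- manip.read_camera(name): name is "side" or "top" or "wrist"; returns a dict with "frame" (480x640x3 uint8, red, green, blue), "fx", "fy", "cx", "cy" (pixels), "world_to_cam" (4x4, takes a point from world to camera coordinates). Camera axes: x right, y down, z forward; pixel columns grow to the right and rows downward; lengths in m; the calibration is good to about 2 mm. The wrist camera is an equidistant fisheye: a pixel r from the principal point sees the ray r / f radians off the axis. A picture is of the moment at which its call begins. There is no depth.
- manip.finish_job(): hands the job in; it is judged then, once.
Trained networks look in the newest picture that a camera, given by its name, has taken for a name from the list of things; names that differ only in an ending like _2 or _b are one class to them, and where a whole thing is asked for, a point or a joint stands for the part that bears it (a point fixed in the world has none). Each returns a list of dicts, best first, with "p" (0 to 1); they miss things now and then, are a little off and sometimes report something else, mostly with a low value. They report only what shows in the picture. A call takes as long as a camera call. They do not tell look-alikes from the thing itself.
- manip.recognise(camera, thing): "bbox" ([left, top, right, bottom] as shares, 0 to 1, of the picture: columns of its width, rows of its height, round what is visible of it).
- manip.tip_of(camera, thing): "location" ([column, row] as shares, 0 to 1, of the picture: columns of its width, rows of its height: a listed point, or the origin of a listed thing).
The state is a dict: "time": time; "q": joint angles; "dq": joint speeds; "joint_efforts": joint torques, N m; "ee_pos": TCP position; "eef_rot": TCP orientation; "force": force on the tool from outside, world axes, zero at the start; "moment": the same for the moment, N m; "finger_gap": finger opening in m; "grasp_force": force on a finger pad.
Only numpy, scipy, OpenCV 4.12 (cv2) and the standard library are available. Lean on these libraries where they do the work, as an engineer would, in place of code of your own. Each camera call takes 0.05 s, during which the arm holds its last target. There are 200 camera calls.

## Working session

There is one attempt and no reset: what is moved stays moved. The work goes in short steps, Python scripts to look and compute and a shell command to move; the robot and the scene stay as the last step left them, time stands still between calls to the robot, and variables do not carry over. Pictures are saved under pics/ and viewed, at most 14 in all, crops included, and the job is handed in when it is done.

```bash
mkdir -p pics; python3 - <<'E'
from workcell import manip
import cv2,numpy as np
o=manip.get_obs();print({k:np.round(v,3).tolist() for k,v in o.items()},manip.grasp_offset)
for c in ("top","side"):
    r=manip.read_camera(c);cv2.imwrite(f"pics/{c}0.png",r["frame"][:,:,::-1]);np.save(f"{c}_T.npy",r["world_to_cam"])
    print(c,r["fx"],r["fy"],r["cx"],r["cy"],np.round(r["world_to_cam"],3).tolist())
    for t in "long_stone middle_stone short_stone round_stone long_holder middle_holder short_holder round_dish chisel paste_tin".split():
        print(t,[(round(d["p"],2),np.round(np.array(d["location"])*[640,480],0).tolist()) for d in manip.tip_of(c,t)[:3]])
E
```

```text
{'time': 0.0, 'q': [1.07, 0.277, 1.506, -0.0, 1.361, -0.121], 'dq': [0.001, -0.0, -0.001, -0.0, 0.001, -0.0], 'joint_efforts': [-0.001, -40.457, -23.723, 0.07, 0.034, -0.0], 'ee_pos': [0.213, 0.534, 0.205], 'eef_rot': [0.189, 0.982, -0.001, -0.0], 'force': [0.006, 0.057, -0.228], 'moment': [0.064, -0.01, 0.007], 'grasp_force': 0.0, 'finger_gap': 0.094} -0.0188
top 525.699548857004 525.699548857004 318.92993299768165 236.77457838071672 [[-0.015, -1.0, -0.018, -0.092], [-0.988, 0.017, -0.156, 0.481], [0.156, 0.015, -0.988, 1.197], [0.0, 0.0, 0.0, 1.0]]
long_stone [(0.97, [433.0, 249.0]), (0.73, [438.0, 357.0]), (0.59, [519.0, 306.0])]
middle_stone [(0.71, [427.0, 249.0])]
short_stone [(0.84, [436.0, 246.0]), (0.52, [355.0, 222.0]), (0.35, [275.0, 224.0])]
round_stone [(0.75, [434.0, 243.0])]
long_holder [(0.59, [277.0, 220.0])]
middle_holder [(0.93, [356.0, 223.0])]
short_holder [(0.7, [197.0, 207.0]), (0.42, [132.0, 257.0])]
round_dish [(0.91, [132.0, 257.0])]
chisel [(0.61, [305.0, 128.0])]
paste_tin []
side 467.372201977065 467.372201977065 319.9256816572531 241.79842880024262 [[0.942, -0.336, -0.016, -0.495], [-0.248, -0.663, -0.706, 0.093], [0.227, 0.669, -0.708, 1.344], [0.0, 0.0, 0.0, 1.0]]
long_stone [(0.85, [340.0, 331.0]), (0.65, [319.0, 421.0]), (0.65, [244.0, 356.0])]
middle_stone [(0.83, [339.0, 324.0]), (0.57, [422.0, 294.0])]
short_stone []
round_stone [(0.68, [343.0, 312.0])]
long_holder [(0.6, [320.0, 232.0])]
middle_holder [(0.69, [341.0, 270.0]), (0.66, [310.0, 191.0])]
short_holder [(0.89, [308.0, 190.0])]
round_dish [(0.62, [263.0, 171.0])]
chisel [(0.74, [399.0, 227.0])]
paste_tin [(0.65, [423.0, 293.0]), (0.56, [340.0, 269.0])]
```

View pics/top0.png

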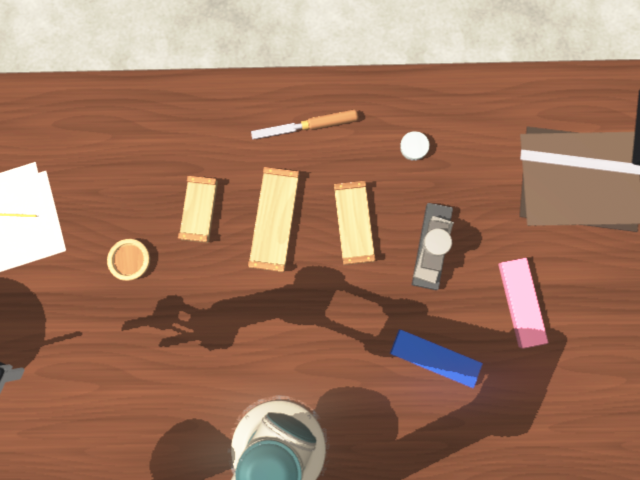

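View pics/side0.png

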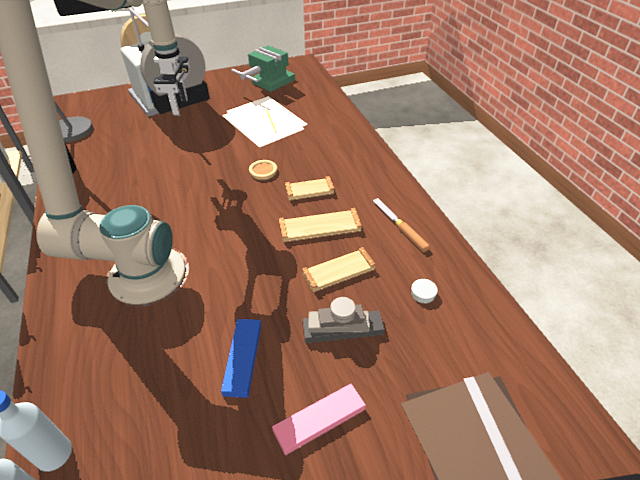

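Top view: the grey pile is at (434,247), the middle holder at (355,223), the long holder at (274,219), the short holder at (198,209) and the dish at (128,259). The chisel is at (305,125) and the tin at (415,146).
The long_stone candidates are the grey block at (434,247), blue at (437,358) and pink at (523,303). The grey one fits: it is dark grey and lies under the pile. I'll confirm it in a crop.

```bash
cat > h.py <<'E'
from workcell import manip
import cv2,numpy as np
def shot(c,name=None):
    r=manip.read_camera(c)
    if name: cv2.imwrite(f"pics/{name}.png",r["frame"][:,:,::-1])
    return r
def unproj(r,px,z):
    """pixels -> world xy on the plane at height z (pinhole)"""
    px=np.atleast_2d(px).astype(float);T=r["world_to_cam"];R=T[:3,:3];c=-R.T@T[:3,3]
    d=np.c_[(px[:,0]-r["cx"])/r["fx"],(px[:,1]-r["cy"])/r["fy"],np.ones(len(px))]@R
    return (c+d*((z-c[2])/d[:,2])[:,None])[:,:2]
def tri(rs,pxs):
    """least-squares meeting point of rays"""
    A=np.zeros((3,3));b=np.zeros(3)
    for r,p in zip(rs,pxs):
        R=r["world_to_cam"][:3,:3];c=-R.T@r["world_to_cam"][:3,3]
        d=R.T@[(p[0]-r["cx"])/r["fx"],(p[1]-r["cy"])/r["fy"],1];d/=np.linalg.norm(d)
        P=np.eye(3)-np.outer(d,d);A+=P;b+=P@c
    return np.linalg.solve(A,b)
def rect(xy):
    (c,s,a)=cv2.minAreaRect((xy*1000).astype(np.float32))
    if s[0]<s[1]: s=s[::-1];a+=90
    return np.array(c)/1000,np.array(s),(a+90)%180-90
E
python3 - <<'E'
from h import *
rt,rs=shot("top"),shot("side")
seeds=dict(long=((274,219),(320,226)),middle=((355,223),(340,270)),short=((198,209),(310,189)),dish=((128,259),(263,170)))
def mask(r):
    h=cv2.cvtColor(r["frame"],cv2.COLOR_RGB2HSV);m=((h[...,2]>150)&(h[...,0]>5)&(h[...,0]<32)&(h[...,1]>50)).astype(np.uint8)
    return cv2.morphologyEx(m,cv2.MORPH_CLOSE,np.ones((5,5),np.uint8))
mt,ms=mask(rt),mask(rs)
for k,(a,b) in seeds.items():
    out=[]
    for r,m,s in((rt,mt,a),(rs,ms,b)):
        n,l,st,ce=cv2.connectedComponentsWithStats(m)
        w=m_=l[s[1]-9:s[1]+10,s[0]-9:s[0]+10];lab=np.bincount(w[w>0]).argmax()
        p=np.argwhere(l==lab)[:,::-1];out.append(p)
    for z in (.0,.01,.02,.03):
        a_,b_=[rect(unproj(r,p,z)) for r,p in zip((rt,rs),out)]
        print(k,z,*[(np.round(q[0],4).tolist(),np.round(q[1]).tolist(),round(q[2],1)) for q in(a_,b_)])
def crop(r,x,y,w,h,f): return cv2.resize(r["frame"][y:y+h,x:x+w,::-1],None,fx=f,fy=f,interpolation=cv2.INTER_CUBIC)
cv2.imwrite("pics/pile.png",np.vstack([crop(rt,370,195,130,100,6)[:,:780][150:450][:0],crop(rt,375,195,100,100,6)]) )
cv2.imwrite("pics/piles.png",crop(rs,290,285,110,70,7))
E
```

```text
long 0.0 ([0.6332, -0.1001], [1624.0, 551.0], -89.8) ([0.625, 0.6881], [4040.0, 2850.0], -22.5)
long 0.01 ([0.6305, -0.1003], [1611.0, 546.0], -89.8) ([0.6207, 0.6713], [4000.0, 2822.0], -22.5)
long 0.02 ([0.6277, -0.1004], [1598.0, 542.0], -89.8) ([0.6163, 0.6545], [3960.0, 2794.0], -22.5)
long 0.03 ([0.6249, -0.1006], [1585.0, 538.0], -89.8) ([0.6119, 0.6378], [3920.0, 2766.0], -22.5)
middle 0.0 ([0.6332, -0.1001], [1624.0, 551.0], -89.8) ([0.625, 0.6881], [4040.0, 2850.0], -22.5)
middle 0.01 ([0.6305, -0.1003], [1611.0, 546.0], -89.8) ([0.6207, 0.6713], [4000.0, 2822.0], -22.5)
middle 0.02 ([0.6277, -0.1004], [1598.0, 542.0], -89.8) ([0.6163, 0.6545], [3960.0, 2794.0], -22.5)
middle 0.03 ([0.6249, -0.1006], [1585.0, 538.0], -89.8) ([0.6119, 0.6378], [3920.0, 2766.0], -22.5)
short 0.0 ([0.6332, -0.1001], [1624.0, 551.0], -89.8) ([0.625, 0.6881], [4040.0, 2850.0], -22.5)
short 0.01 ([0.6305, -0.1003], [1611.0, 546.0], -89.8) ([0.6207, 0.6713], [4000.0, 2822.0], -22.5)
short 0.02 ([0.6277, -0.1004], [1598.0, 542.0], -89.8) ([0.6163, 0.6545], [3960.0, 2794.0], -22.5)
short 0.03 ([0.62
[... 168 characters left out ...]
], -22.5)
dish 0.01 ([0.6305, -0.1003], [1611.0, 546.0], -89.8) ([0.6207, 0.6713], [4000.0, 2822.0], -22.5)
dish 0.02 ([0.6277, -0.1004], [1598.0, 542.0], -89.8) ([0.6163, 0.6545], [3960.0, 2794.0], -22.5)
dish 0.03 ([0.6249, -0.1006], [1585.0, 538.0], -89.8) ([0.6119, 0.6378], [3920.0, 2766.0], -22.5)Traceback (most recent call last):
  File "<stdin>", line 18, in <module>
    return _nx.concatenate(arrs, 0, dtype=dtype, casting=casting)
           ~~~~~~~~~~~~~~~^^^^^^^^^^^^^^^^^^^^^^^^^^^^^^^^^^^^^^^
ValueError: all the input array dimensions except for the concatenation axis must match exactly, but along dimension 1, the array at index 0 has size 780 and the array at index 1 has size 600
```

```bash
python3 - <<'E'
from h import *
rt,rs=shot("top"),shot("side")
for r,n in((rt,'t'),(rs,'s')): print([r["frame"][y,x].tolist() for x,y in ([(274,219),(282,172),(320,240),(240,200),(128,259),(128,243)] if n=='t' else [(320,226),(357,225),(300,255),(263,170),(263,163)])])
seeds=dict(long=((274,219),(320,226)),middle=((355,223),(340,270)),short=((198,209),(310,189)),dish=((128,259),(263,172)))
def mask(r):
    f=r["frame"].astype(int);m=((f[...,1]>100)&(f[...,0]-f[...,2]>35)).astype(np.uint8)
    return cv2.morphologyEx(m,cv2.MORPH_CLOSE,np.ones((3,3),np.uint8))
mt,ms=mask(rt),mask(rs)
for k,(a,b) in seeds.items():
    out=[]
    for r,m,s in((rt,mt,a),(rs,ms,b)):
        n,l,st,ce=cv2.connectedComponentsWithStats(m)
        w=l[s[1]-12:s[1]+13,s[0]-15:s[0]+16];lab=np.bincount(w[w>0]).argmax()
        out.append(np.argwhere(l==lab)[:,::-1])
    for z in (.0,.02,.028):
        a_,b_=[rect(unproj(r,p,z)) for r,p in zip((rt,rs),out)]
        print(k,z,*[(np.round(q[0],4).tolist(),np.round(q[1]).tolist(),round(q[2],1)) for q in(a_,b_)])
def crop(r,x,y,w,h,f): return cv2.resize(r["frame"][y:y+h,x:x+w,::-1],None,fx=f,fy=f,interpolation=cv2.INTER_CUBIC)
cv2.imwrite("pics/pile.png",crop(rt,390,195,90,100,6))
cv2.imwrite("pics/piles.png",crop(rs,290,285,110,70,7))
E
```

```text
[[252, 233, 171], [247, 188, 124], [150, 94, 68], [148, 92, 66], [248, 189, 126], [241, 211, 147]]
[[254, 245, 190], [253, 185, 122], [158, 98, 74], [250, 194, 132], [249, 187, 125]]
long 0.0 ([0.535, 0.0342], [259.0, 137.0], -8.9) ([0.5934, 0.3259], [1249.0, 472.0], -88.9)
long 0.02 ([0.5311, 0.0318], [255.0, 135.0], -8.9) ([0.5853, 0.2995], [1224.0, 462.0], -88.9)
long 0.028 ([0.5295, 0.0308], [253.0, 134.0], -8.9) ([0.5821, 0.289], [1214.0, 458.0], -88.9)
middle 0.0 ([0.5209, -0.1838], [205.0, 80.0], 5.2) ([0.5102, -0.1635], [292.0, 255.0], 5.4)
middle 0.02 ([0.5172, -0.1828], [201.0, 79.0], 5.2) ([0.5038, -0.1801], [286.0, 250.0], 5.4)
middle 0.028 ([0.5157, -0.1823], [200.0, 78.0], 5.2) ([0.5012, -0.1868], [284.0, 247.0], 5.4)
short 0.0 ([0.5614, 0.1983], [165.0, 77.0], -6.9) ([0.5934, 0.3259], [1249.0, 472.0], -88.9)
short 0.02 ([0.557, 0.1932], [162.0, 76.0], -6.9) ([0.5853, 0.2995], [1224.0, 462.0], -88.9)
short 0.028 ([0.5552, 0.1912], [161.0, 75.0], -6.9) ([0.5821, 0.289], [1214.0, 458.0], -88.9)
dish 0.0 ([0.4361, 0.3667], [110.0, 107.0], -27.0) ([0.5934, 0.3259], [1249.0, 472.0], -88.9)
dish 0.02 ([0.4338, 0.3589], [108.0, 105.0], -27.0) ([0.5853, 0.2995], [1224.0, 462.0], -88.9)
dish 0.028 ([0.4328, 0.3558], [107.0, 104.0], -27.0) ([0.5821, 0.289], [1214.0, 458.0], -88.9)
```

View pics/pile.png

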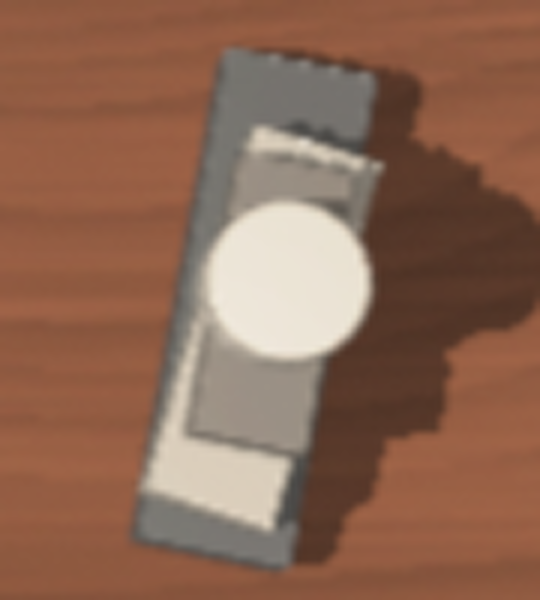

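View pics/piles.png

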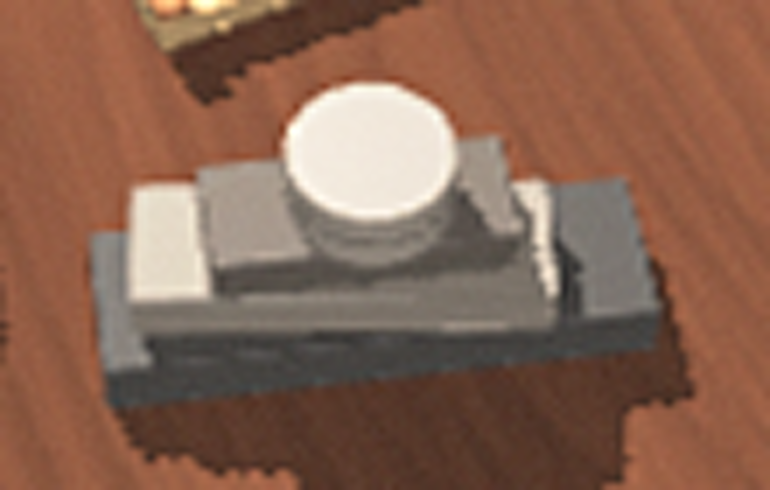

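The crop confirms the pile: dark grey long, light middle, dark short, light round. The blue and pink blocks are lone blocks away from it. In the top crop the round top's centre is at (288,281), and in the side crop at (371,150).

```bash
python3 - <<'E'
from h import *
rt,rs=shot("top"),shot("side")
C=dict(round=[((288,281),(371,150))],
long=[((222,50),(628,180)),((377,72),(660,315)),((293,568),(107,370)),((133,542),(92,233))],
middle=[((255,125),(545,183)),((383,162),(555,300)),((277,530),(128,300)),((142,490),(130,188))],
short=[((245,160),(500,138)),((352,180),(525,232)),((303,453),(215,268)),((188,435),(198,168))])
Z=dict(round=.095,short=.067,middle=.047,long=.025)
for k,v in C.items():
    P=[tri((rt,rs),(np.array(a)/6+(389.5,194.5),np.array(b)/7+(289.5,284.5))) for a,b in v];P=np.array(P)
    print(k,"tri mean",P.mean(0).round(4),"z",P[:,2].round(3))
    if len(P)==4:
        q=unproj(rt,np.array([a for a,b in v])/6+(389.5,194.5),Z[k]);s=unproj(rs,np.array([b for a,b in v])/7+(289.5,284.5),Z[k])
        for n,u in(("top",q),("side",s)): c,sz,a=rect(u);print("  ",n,c.round(4),sz.round(),round(a,1),[round(float(np.degrees(np.arctan2(*(u[i]-u[j])[::-1]))),1) for i,j in((0,3),(1,2))])
seeds=dict(long=((274,219),(320,226)),middle=((355,223),(340,270)),short=((198,209),(310,189)),dish=((128,259),(263,172)))
for th in(140,160,):
  for k,(a,b) in seeds.items():
    out=[]
    for r,s in((rt,a),(rs,b)):
        f=r["frame"].astype(int);m=((f[...,1]>th)&(f[...,0]-f[...,2]>30)).astype(np.uint8)
        m=cv2.morphologyEx(m,cv2.MORPH_CLOSE,np.ones((3,3),np.uint8))
        n,l,st,ce=cv2.connectedComponentsWithStats(m)
        w=l[s[1]-12:s[1]+13,s[0]-15:s[0]+16];lab=np.bincount(w[w>0]).argmax()
        out.append(np.argwhere(l==lab)[:,::-1])
    print(k,th,"tri",tri((rt,rs),[o.mean(0) for o in out]).round(4))
    for z in (.018,.028):
        print("  ",z,*[(np.round(q[0],4).tolist(),np.round(q[1]).tolist(),round(q[2],1)) for q in[rect(unproj(r,p,z)) for r,p in zip((rt,rs),out)]])
E
```

```text
round tri mean [ 0.4557 -0.3649  0.0931] z [0.093]
long tri mean [ 0.457  -0.3672  0.0222] z [0.019 0.022 0.026 0.022]
   top [ 0.4568 -0.3666] [203.  62.] -12.4 [-12.6, -12.4]
   side [ 0.4559 -0.3692] [199.  60.] -13.4 [-13.4, -13.5]
middle tri mean [ 0.4451 -0.3652  0.0448] z [0.043 0.044 0.049 0.043]
   top [ 0.4459 -0.3645] [151.  53.] -18.7 [-19.4, -18.7]
   side [ 0.4434 -0.3671] [150.  51.] -19.4 [-19.4, -20.2]
short tri mean [ 0.4512 -0.3646  0.0649] z [0.066 0.065 0.064 0.064]
   top [ 0.4501 -0.3634] [109.  43.] -12.9 [-14.1, -12.9]
   side [ 0.4515 -0.3656] [110.  43.] -12.3 [-13.3, -12.3]
long 140 tri [0.5279 0.0095 0.0131]
   0.018 ([0.5294, 0.0088], [247.0, 87.0], -8.8) ([0.5289, 0.0088], [249.0, 108.0], -9.1)
   0.028 ([0.5275, 0.0078], [245.0, 86.0], -8.8) ([0.5254, -0.0014], [246.0, 107.0], -9.1)
middle 140 tri [ 0.5175 -0.1838  0.0142]
   0.018 ([0.5185, -0.1836], [195.0, 76.0], 5.4) ([0.518, -0.1843], [201.0, 91.0], 5.3)
   0.028 ([0.5166, -0.1831], [193.0, 76.0], 5.4) ([0.5147, -0.1925], [199.0, 90.0], 5.3)
short 140 tri [0.5568 0.1942 0.0136]
   0.018 ([0.5576, 
[... 528 characters left out ...]
 85.0], -8.8) ([0.5253, -0.0024], [246.0, 104.0], -8.8)
middle 160 tri [ 0.5156 -0.1838  0.0176]
   0.018 ([0.5186, -0.1836], [195.0, 76.0], 5.4) ([0.5176, -0.185], [197.0, 90.0], 5.4)
   0.028 ([0.5167, -0.1831], [193.0, 75.0], 5.4) ([0.5142, -0.1932], [195.0, 89.0], 5.4)
short 160 tri [0.5566 0.193  0.018 ]
   0.018 ([0.5578, 0.1925], [155.0, 69.0], -7.2) ([0.5571, 0.1918], [158.0, 93.0], -7.6)
   0.028 ([0.5556, 0.19], [154.0, 69.0], -7.2) ([0.5534, 0.1797], [156.0, 92.0], -7.6)
dish 160 tri [0.4359 0.356  0.0173]
   0.018 ([0.4363, 0.357], [99.0, 98.0], -44.5) ([0.4344, 0.3562], [101.0, 100.0], 33.6)
   0.028 ([0.4351, 0.3531], [98.0, 97.0], -44.5) ([0.4319, 0.3424], [100.0, 99.0], 33.6)
```

```bash
python3 -m handwheel '1.6 -6 0 0 0 0 0;3.2 -12 0 0 0 0 0;4.8 -18 0 0 0 0 0;6.4 -24 0 0 0 0 0;8 -30 0 0 0 0 0' 40; python3 -m handwheel '1.6 -6 0 0 0 0 0;3.2 -12 0 0 0 0 0;4.8 -18 0 0 0 0 0;6.4 -24 0 0 0 0 0;8 -30 0 0 0 0 0'; python3 -m handwheel '1.6 -6 0 0 0 2 0;3.2 -12 0 0 0 4 0;4.8 -18 0 0 0 6 0;6.4 -24 0 0 0 8 0;8.3 -29.9 0 0 0 8.5 0'
python3 - <<'E'
from h import *
r=shot("wrist","w1");o=manip.get_obs();print(o["ee_pos"],o["eef_rot"],{k:np.round(v,4).tolist() for k,v in r.items() if k!="frame"})
E
```

```text
time: 2.02
ee_pos: [0.2935, 0.2324, 0.2058]
eef_rot: [0.188, 0.982, 0.0, 0.001]
force: [0.6, -0.4, 1.1]
finger_gap: 0.0939
grasp_force: 0.0
time: 2.65
ee_pos: [0.3735, -0.068, 0.206]
eef_rot: [0.189, 0.982, 0.0, 0.001]
force: [1.0, 0.6, -0.3]
finger_gap: 0.0942
grasp_force: 0.0
time: 3.28
ee_pos: [0.4564, -0.3672, 0.2056]
eef_rot: [0.116, 0.993, 0.0, 0.0]
force: [0.1, 0.6, 0.3]
finger_gap: 0.094
grasp_force: 0.0
[ 0.45915586 -0.3760527   0.20441572] [ 0.11678889  0.99314666 -0.00402934  0.00195723] {'fx': 371.6483, 'fy': 371.6483, 'cx': 317.8176, 'cy': 245.3387, 'world_to_cam': [[0.2309, 0.973, -0.0007, 0.2515], [0.9469, -0.2245, 0.2303, -0.5379], [0.2239, -0.0538, -0.9731, 0.2682], [0.0, 0.0, 0.0, 1.0]]}
```

View pics/w1.png

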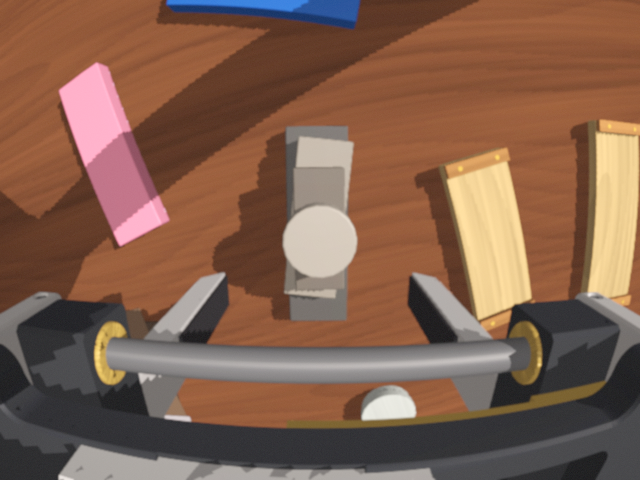

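The wrist picture shows the puck at (320,241), midway between the fingertips at about x=318, with the pile in line with the tool. I'll descend.

```bash
python3 -m handwheel '0 0 -3 0 0 0 0;0 0 -6 0 0 0 0;0 0 -9 0 0 0 0;0 0 -9 0 0 0 0;0 0 -9 0 0 0 0'; python3 - <<'E'
from h import *
o=manip.get_obs();print(o["ee_pos"],o["eef_rot"])
E
python3 -m handwheel '0 0 -1.5 0 0 0 0;0 0 -3 0 0 0 0;0 0 -3.8 0 0 0 0;0 0 -3.8 0 0 0 0;0 0 -3.8 0 0 0 1' 40;python3 -m handwheel '0 0 0 0 0 0 1;0 0 0 0 0 0 1;0 0 0 0 0 0 1;0 0 0 0 0 0 1;0 0 0 0 0 0 1'
```

```text
time: 3.95
ee_pos: [0.4568, -0.3654, 0.1166]
eef_rot: [0.115, 0.993, -0.0, 0.001]
force: [0.4, -0.1, -0.5]
finger_gap: 0.0938
grasp_force: 0.0
[ 0.45678432 -0.36539578  0.11657704] [ 1.15418652e-01  9.93316590e-01 -4.82055275e-04  6.74703722e-04]
time: 4.58
ee_pos: [0.4564, -0.3652, 0.0777]
eef_rot: [0.115, 0.993, -0.0, 0.0]
force: [0.1, 0.1, 0.3]
finger_gap: 0.0868
grasp_force: 0.0
time: 5.2
ee_pos: [0.4563, -0.3651, 0.0778]
eef_rot: [0.115, 0.993, -0.0, 0.0]
force: [0.2, 0.2, 1.1]
finger_gap: 0.0596
grasp_force: 40.0
```

```bash
python3 -m handwheel '0 0 1 0 0 0 1;0 0 3 0 0 0 1;0 0 5 0 0 0 1;0 3 7 0 0 0 1;0 7.2 7 0 0 0 1';python3 -m handwheel '0 5 0 0 0 0 1;0 10 0 0 0 0 1;0 15 0 0 0 0 1;0 20 0 0 0 0 1;0 25 0 0 0 0 1';python3 -m handwheel '0 5 0 0 0 0 1;0 10 0 0 0 0 1;0 15 0 0 0 0 1;0 20 0 0 0 0 1;0 25 0 0 0 0 1';python3 -m handwheel '-1 5 0 0 0 0 1;-2 9 0 0 0 0 1;-2 13 0 0 0 0 1;-2 15 0 0 0 0 1;-2 15 0 0 0 0 1'; python3 -m handwheel '0 0 -3 0 0 0 1;0 0 -6 0 0 0 1;0 0 -8 0 0 0 1;0 0 -8 0 0 0 1;0 0 -8 0 0 0 1'
python3 - <<'E'
from h import *
r=shot("wrist","w2");rt=shot("top");o=manip.get_obs();print(o["ee_pos"],o["eef_rot"])
f=rt["frame"][210:300,90:180,::-1];s=manip.read_camera("side")["frame"][140:200,220:300,::-1]
cv2.imwrite("pics/d2.png",np.hstack([cv2.resize(f,(400,400)),cv2.resize(s,(400,400))]))
E
```

```text
time: 5.82
ee_pos: [0.4573, -0.2937, 0.1493]
eef_rot: [0.116, 0.993, -0.001, 0.002]
force: [-0.2, 1.2, -1.9]
finger_gap: 0.059
grasp_force: 40.0
time: 6.45
ee_pos: [0.4559, -0.0413, 0.1479]
eef_rot: [0.116, 0.993, 0.0, 0.0]
force: [1.5, -0.0, -1.5]
finger_gap: 0.0592
grasp_force: 40.0
time: 7.08
ee_pos: [0.4559, 0.2087, 0.1479]
eef_rot: [0.115, 0.993, 0.0, 0.0]
force: [1.0, -0.6, -2.1]
finger_gap: 0.059
grasp_force: 40.0
time: 7.7
ee_pos: [0.4361, 0.3574, 0.1473]
eef_rot: [0.115, 0.993, -0.0, -0.0]
force: [-0.2, 0.4, -1.5]
finger_gap: 0.0589
grasp_force: 40.0
time: 8.32
ee_pos: [0.437, 0.3564, 0.0684]
eef_rot: [0.116, 0.993, 0.0, 0.001]
force: [0.2, -0.4, -2.1]
finger_gap: 0.0591
grasp_force: 40.0
[0.43713988 0.35701599 0.06874278] [1.15712336e-01 9.93282127e-01 6.36178905e-04 9.30845580e-04]
```

View pics/w2.png

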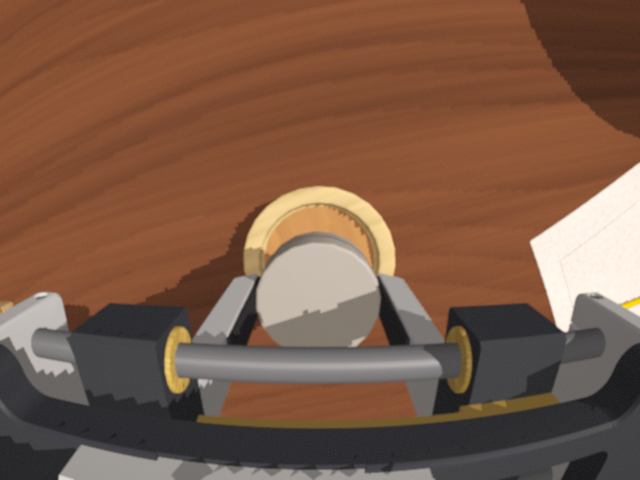

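The puck at (318,293) is centred laterally over the dish at (320,250). I'll lower and release.

```bash
python3 -m handwheel '0 0 -2 0 0 0 1;0 0 -3.5 0 0 0 1;0 0 -4.2 0 0 0 1;0 0 -4.5 0 0 0 1;0 0 -4.5 0 0 0 1'; python3 -m handwheel '0 0 0 0 0 0 0.45;0 0 0 0 0 0 0.2;0 0 0 0 0 0 0;0 0 0 0 0 0 0;0 0 0 0 0 0 0'; python3 -m handwheel '0 0 2 0 0 0 0;0 0 5 0 0 0 0;0 0 10 0 0 0 0;0 0 15 0 0 0 0;0 0 15 0 0 0 0'
python3 - <<'E'
from h import *
r=shot("wrist","w3");rt=shot("top","t3");rs=shot("side");
f=rt["frame"][210:300,90:180,::-1];s=rs["frame"][140:200,220:300,::-1]
cv2.imwrite("pics/d3.png",np.hstack([cv2.resize(f,(400,400)),cv2.resize(s,(400,300),).copy() if 0 else cv2.resize(s,(400,400))]))
E
```

```text
time: 9.1
ee_pos: [0.4365, 0.3573, 0.0229]
eef_rot: [0.115, 0.993, 0.0, 0.0]
force: [-0.2, -0.5, -2.0]
finger_gap: 0.0588
grasp_force: 40.0
time: 9.72
ee_pos: [0.4363, 0.3571, 0.0226]
eef_rot: [0.115, 0.993, 0.0, 0.0]
force: [0.8, -0.2, 0.3]
finger_gap: 0.093
grasp_force: 0.0
time: 10.35
ee_pos: [0.4387, 0.3587, 0.1769]
eef_rot: [0.115, 0.993, 0.003, 0.004]
force: [0.9, -0.3, -0.2]
finger_gap: 0.0941
grasp_force: 0.0
```

View pics/w3.png

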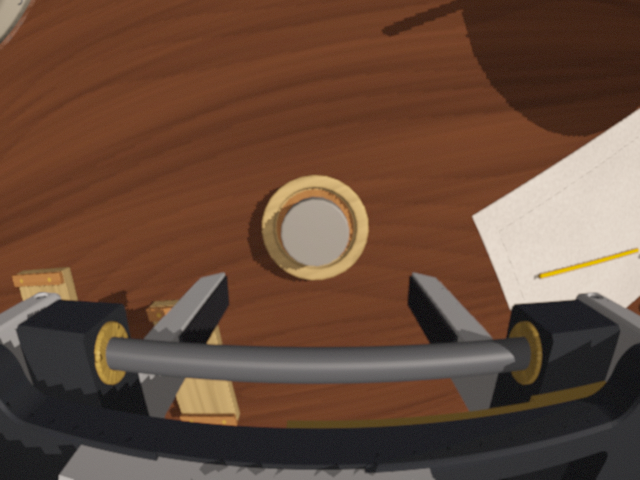

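The puck lies in the dish at (315,232), with the dish centred at (315,228). The recess allows at most 9 mm of play, so it is within tolerance. Next is the short stone; I'll travel back and look from above.

```bash
python3 -m handwheel '0 -6 0 0 0 0 0;0 -12 0 0 0 0 0;0 -18 0 0 0 0 0;0 -24 0 0 0 0 0;0 -30 0 0 0 0 0'; python3 -m handwheel '0 -6 0 0 0 0 0;0 -12 0 0 0 0 0;0 -18 0 0 0 0 0;0.5 -24 0 0 0 0 0;1 -30 0 0 0 0 0'; python3 -m handwheel '0.5 -5 0 0 0 0 0;0.5 -9 0 0 0 0 0;0.5 -12.1 0 0 0 0 0;0.5 -12.1 0 0 0 0 0;0.5 -12.1 0 0 0 0 0'
python3 - <<'E'
from h import *
r=shot("wrist","w4");o=manip.get_obs();print(o["ee_pos"],o["eef_rot"]);np.save("w4.npy",r["world_to_cam"])
E
```

```text
time: 11.12
ee_pos: [0.4346, 0.0553, 0.1706]
eef_rot: [0.115, 0.993, -0.0, -0.002]
force: [1.0, 0.1, 0.6]
finger_gap: 0.0938
grasp_force: 0.0
time: 11.75
ee_pos: [0.4449, -0.2442, 0.1704]
eef_rot: [0.116, 0.993, 0.001, -0.002]
force: [1.4, 0.3, 0.9]
finger_gap: 0.0941
grasp_force: 0.0
time: 12.38
ee_pos: [0.4504, -0.3625, 0.1709]
eef_rot: [0.116, 0.993, 0.002, -0.001]
force: [0.1, 0.4, 0.4]
finger_gap: 0.0941
grasp_force: 0.0
[ 0.45063449 -0.3622775   0.17137818] [ 0.11521577  0.99333927  0.00119338 -0.00099487]
```

View pics/w4.png

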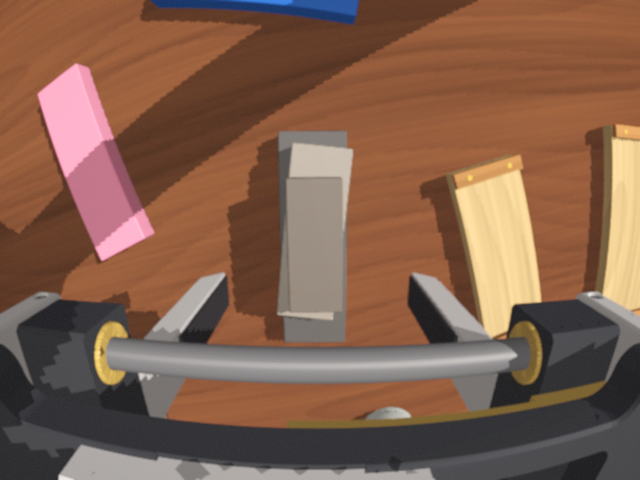

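Wrist view, short stone top corners: (287,178), (342,178), (341,313), (289,313). The stone is square to the tool.

```bash
cat >> h.py <<'E'
def unfish(r,px,z):
    px=np.atleast_2d(px).astype(float);T=r["world_to_cam"];R=T[:3,:3];c=-R.T@T[:3,3]
    u=(px-[r["cx"],r["cy"]])/r["fx"];th=np.linalg.norm(u,axis=1)
    d=np.c_[u*(np.sin(th)/th)[:,None],np.cos(th)]@R
    return (c+d*((z-c[2])/d[:,2])[:,None])[:,:2]
E
python3 - <<'E'
from h import *
r=dict(cx=317.8176,cy=245.3387,fx=371.6483,world_to_cam=np.load("w4.npy"))
for n,z,p in(("short",.067,[(287,178),(342,178),(341,313),(289,313)]),("middle",.047,[(291,143),(353,149),(333,319),(278,317)]),("long",.025,[(279,132),(347,131),(345,341),(284,341)])):
    c,s,a=rect(unfish(r,p,z));print(n,c.round(4),s.round(),round(a,1))
E
```

```text
short [ 0.452  -0.3646] [110.  43.] -13.3
middle [ 0.4467 -0.3648] [151.  50.] -18.8
long [ 0.4564 -0.3672] [198.  60.] -12.9
```

```bash
python3 -m handwheel '0 -0.1 -4 0 0 0 0;0 -0.1 -8 0 0 0 0;0 -0.1 -11 0 0 0 0;0 -0.1 -12 0 0 0 0;0 -0.1 -12 0 0 0 0' 40;python3 -m handwheel '0 0 0 0 0 0 0.5;0 0 0 0 0 0 1;0 0 0 0 0 0 1;0 0 0 0 0 0 1;0 0 0 0 0 0 1';python3 -m handwheel '0 0 0 0 0 0 1;0 0 1 0 0 0 1;0 0 3 0 0 0 1;0 0 6 0 0 0 1;0 0 9 0 0 0 1'
```

```text
time: 13.05
ee_pos: [0.4512, -0.3641, 0.0525]
eef_rot: [0.115, 0.993, 0.0, -0.0]
force: [0.3, -0.4, 1.1]
finger_gap: 0.0942
grasp_force: 0.0
time: 13.68
ee_pos: [0.4512, -0.365, 0.0526]
eef_rot: [0.115, 0.993, -0.0, 0.0]
force: [-0.1, 0.2, -0.4]
finger_gap: 0.0472
grasp_force: 0.0
time: 14.3
ee_pos: [0.4509, -0.3647, 0.1434]
eef_rot: [0.115, 0.993, 0.0, -0.0]
force: [1.1, -0.1, -1.8]
finger_gap: 0.0434
grasp_force: 40.0
```

```bash
python3 -m handwheel '1 5 0 0 0 1 1;2 10 0 0 0 2 1;3 15 0 0 0 3 1;4 20 0 0 0 4 1;5 25 0 0 0 5 1';python3 -m handwheel '1 5 0 0 0 1.2 1;2 10 0 0 0 1.2 1;3 15 0 0 0 1.2 1;4 20 0 0 0 1.2 1;5 25 0 0 0 1.2 1';python3 -m handwheel '0.5 4 0 0 0 0 1;0.5 5.7 -2 0 0 0 1;0.5 5.7 -5 0 0 0 1;0.5 5.7 -7 0 0 0 1;0.5 5.7 -7 0 0 0 1'
python3 - <<'E'
from h import *
r=shot("wrist","w5");o=manip.get_obs();print(o["ee_pos"],o["eef_rot"]);np.save("w5.npy",r["world_to_cam"])
E
```

```text
time: 14.92
ee_pos: [0.5012, -0.1133, 0.1429]
eef_rot: [0.072, 0.997, 0.0, 0.0]
force: [0.8, 0.3, -1.7]
finger_gap: 0.0438
grasp_force: 40.0
time: 15.55
ee_pos: [0.5512, 0.1367, 0.1428]
eef_rot: [0.061, 0.998, -0.0, 0.0]
force: [0.0, 0.1, -1.8]
finger_gap: 0.0434
grasp_force: 40.0
time: 16.18
ee_pos: [0.5546, 0.1918, 0.0711]
eef_rot: [0.061, 0.998, -0.001, -0.002]
force: [-0.4, 1.2, -2.0]
finger_gap: 0.0438
grasp_force: 40.0
[0.55578901 0.19198384 0.07229903] [ 6.15720161e-02  9.98102407e-01 -1.39893167e-04 -6.72363476e-04]
```

View pics/w5.png

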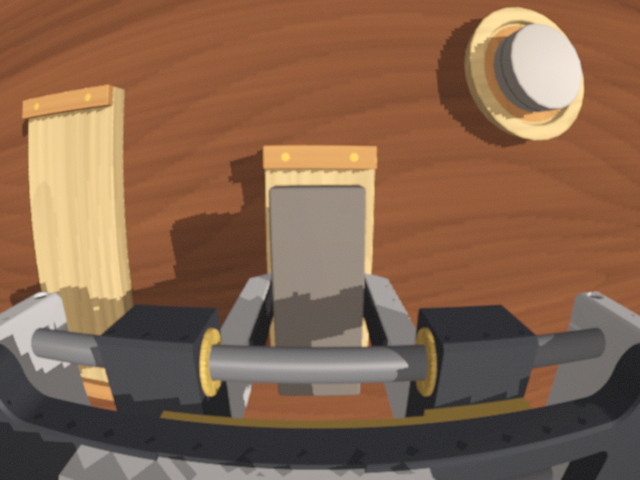

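```bash
python3 - <<'E'
from h import *
r=dict(cx=317.8176,cy=245.3387,fx=371.6483,world_to_cam=np.load("w5.npy"))
a=np.radians(-7.1);u=np.array([np.cos(a),np.sin(a)])
s=unfish(r,[(270,186),(366,185)],.086);h=unfish(r,[(264,146),(377,146)],.028)
for n,q,d in(("stone",s,.055),("holder",h,.077)): print(n,q.round(4),"centre",(q.mean(0)+u*d).round(4),"yaw",np.degrees(np.arctan2(*(q[1]-q[0])[::-1])).round(1))
E
```

```text
stone [[0.4973 0.1781]
 [0.5021 0.2205]] centre [0.5543 0.1925] yaw 83.5
holder [[0.4758 0.1697]
 [0.484  0.2367]] centre [0.5563 0.1937] yaw 83.0
```

Stone and holder agree to about 2 mm; I'll nudge by 1 mm and lower.

```bash
python3 -m handwheel '0.1 0.1 -2 0 0 0 1;0.1 0.1 -3.5 0 0 0 1;0.1 0.1 -4.3 0 0 0 1;0.1 0.1 -4.6 0 0 0 1;0.1 0.1 -4.6 0 0 0 1'; python3 -m handwheel '0 0 0 0 0 0 0.6;0 0 0 0 0 0 0.45;0 0 0 0 0 0 0.2;0 0 0 0 0 0 0;0 0 0 0 0 0 0'; python3 -m handwheel '0 0 2 0 0 0 0;0 0 5 0 0 0 0;0 0 8 0 0 0 0;0 -5 12 0 0 0 0;0 -10 12 0 0 0 0'
```

```text
time: 16.85
ee_pos: [0.5574, 0.1931, 0.0267]
eef_rot: [0.062, 0.998, 0.0, 0.0]
force: [-0.5, 0.1, -1.8]
finger_gap: 0.0436
grasp_force: 40.0
time: 17.48
ee_pos: [0.5573, 0.1931, 0.0266]
eef_rot: [0.062, 0.998, 0.0, 0.0]
force: [0.9, -0.3, 0.1]
finger_gap: 0.0785
grasp_force: 0.0
time: 18.1
ee_pos: [0.5596, 0.0927, 0.1499]
eef_rot: [0.061, 0.998, 0.0, 0.004]
force: [0.8, -0.4, -0.3]
finger_gap: 0.094
grasp_force: 0.0
```

```bash
python3 -m handwheel '-1.3 -5.5 0 0 0 -2 0;-2.6 -11 0 0 0 -4 0;-3.9 -16.5 0 0 0 -6 0;-5.2 -22 0 0 0 -8 0;-6.5 -27.5 0 0 0 -10 0'; python3 -m handwheel '-1.3 -5.5 0 0 0 -2 0;-2.6 -11 0 0 0 -2 0;-3.9 -15.5 0 0 0 -2 0;-4.6 -18.4 0 0 0 -2 0;-4.6 -18.4 0 0 0 -2 0'; python3 -m handwheel '0 0 -2 0 0 0 0;0 0 -4 0 0 0 0;0 0 -4 0 0 0 0;0 0 -4 0 0 0 0;0 0 -4 0 0 0 0'
python3 - <<'E'
from h import *
r=shot("wrist","w6");rt=shot("top","t6");o=manip.get_obs();print(o["ee_pos"],o["eef_rot"]);np.save("w6.npy",r["world_to_cam"])
E
```

```text
time: 18.73
ee_pos: [0.4917, -0.1836, 0.1467]
eef_rot: [0.149, 0.989, -0.0, 0.0]
force: [1.0, 0.0, -0.1]
finger_gap: 0.094
grasp_force: 0.0
time: 19.35
ee_pos: [0.4456, -0.3679, 0.1462]
eef_rot: [0.167, 0.986, -0.0, 0.0]
force: [-0.1, -0.3, -0.4]
finger_gap: 0.0939
grasp_force: 0.0
time: 19.98
ee_pos: [0.4469, -0.366, 0.1075]
eef_rot: [0.165, 0.986, -0.0, 0.001]
force: [0.3, -0.2, -0.1]
finger_gap: 0.0942
grasp_force: 0.0
[ 0.44663655 -0.36610386  0.10729318] [ 1.65466982e-01  9.86215078e-01 -3.58281066e-04  6.08139459e-04]
```

View pics/w6.png

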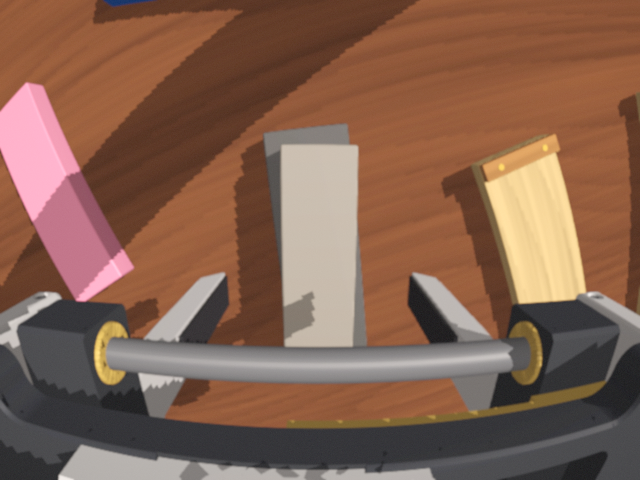

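The middle stone is at (320,250) and square to the tool. I'll grip and carry it.

```bash
python3 -m handwheel '0 0 -3 0 0 0 0;0 0 -6 0 0 0 0;0 0 -7.2 0 0 0 0;0 0 -7.7 0 0 0 0;0 0 -7.7 0 0 0 0' 40;python3 -m handwheel '0 0 0 0 0 0 0.5;0 0 0 0 0 0 1;0 0 0 0 0 0 1;0 0 0 0 0 0 1;0 0 0 0 0 0 1';python3 -m handwheel '0 0 0 0 0 0 1;0 0 1 0 0 0 1;0 0 3 0 0 0 1;0 0 6 0 0 0 1;0 0 9 0 0 0 1';python3 -m handwheel '1.4 3.6 0 0 0 5 1;2.8 7.2 0 0 0 10 1;4.2 10.8 0 0 0 15 1;5.6 14.4 0 0 0 20 1;7.1 18.2 0 0 0 24.4 1';python3 -m handwheel '0 0 0 0 0 0 1;0 0 -2 0 0 0 1;0 0 -4.5 0 0 0 1;0 0 -4.5 0 0 0 1;0 0 -4.5 0 0 0 1'
python3 - <<'E'
from h import *
r=shot("wrist","w7");o=manip.get_obs();print(o["ee_pos"],o["eef_rot"]);np.save("w7.npy",r["world_to_cam"])
E
```

```text
time: 20.7
ee_pos: [0.4466, -0.3664, 0.03]
eef_rot: [0.166, 0.986, -0.0, 0.0]
force: [-0.7, 0.6, -0.4]
finger_gap: 0.0942
grasp_force: 0.0
time: 21.32
ee_pos: [0.4463, -0.3658, 0.0296]
eef_rot: [0.166, 0.986, 0.0, 0.0]
force: [0.4, -0.1, 0.3]
finger_gap: 0.0499
grasp_force: 40.0
time: 21.95
ee_pos: [0.4458, -0.3656, 0.1202]
eef_rot: [0.166, 0.986, 0.0, -0.0]
force: [0.2, 0.3, -3.7]
finger_gap: 0.0495
grasp_force: 40.0
time: 22.58
ee_pos: [0.5172, -0.1828, 0.1196]
eef_rot: [-0.048, 0.999, 0.0, -0.0]
force: [0.6, 0.1, -3.3]
finger_gap: 0.0496
grasp_force: 40.0
time: 23.2
ee_pos: [0.5175, -0.1848, 0.0752]
eef_rot: [-0.046, 0.999, -0.0, 0.0]
force: [-0.4, -0.7, -2.8]
finger_gap: 0.0495
grasp_force: 40.0
[ 0.51784937 -0.18483748  0.07551493] [-4.62800103e-02  9.98928063e-01 -5.30527543e-04  7.77892986e-04]
```

View pics/w7.png

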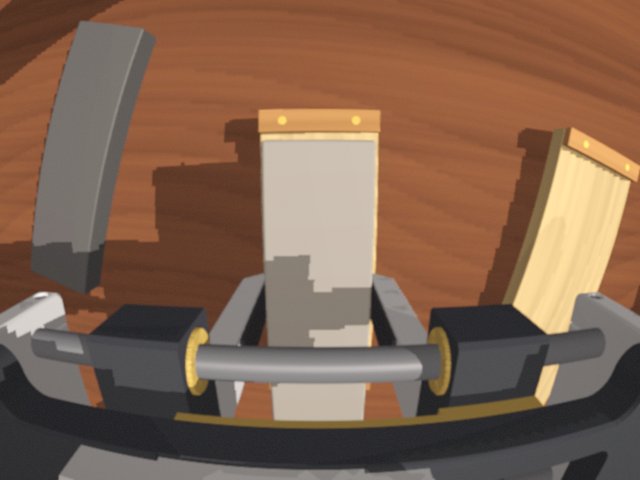

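```bash
python3 - <<'E'
from h import *
r=dict(cx=317.8176,cy=245.3387,fx=371.6483,world_to_cam=np.load("w7.npy"))
a=np.radians(5.4);u=np.array([np.cos(a),np.sin(a)])
s=unfish(r,[(260,140),(377,139)],.0927);h=unfish(r,[(258,110),(381,110)],.028)
for n,q,d in(("stone",s,.075),("holder",h,.097)): print(n,q.round(4),"centre",(q.mean(0)+u*d).round(4),"yaw",np.degrees(np.arctan2(*(q[1]-q[0])[::-1])).round(1))
E
```

```text
stone [[ 0.4445 -0.216 ]
 [ 0.4394 -0.1655]] centre [ 0.5166 -0.1837] yaw 95.7
holder [[ 0.4235 -0.2293]
 [ 0.4166 -0.1549]] centre [ 0.5166 -0.183 ] yaw 95.3
```

```bash
python3 -m handwheel '0 0 -2 0 0 0 1;0 0 -4 0 0 0 1;0 0 -4.7 0 0 0 1;0 0 -5 0 0 0 1;0 0 -5 0 0 0 1'; python3 -m handwheel '0 0 0 0 0 0 0.6;0 0 0 0 0 0 0.4;0 0 0 0 0 0 0.2;0 0 0 0 0 0 0;0 0 0 0 0 0 0'; python3 -m handwheel '0 0 2 0 0 0 0;0 0 5 0 0 0 0;0 0 8 0 0 0 0;0 0 10 0 0 0 0;0 0 10 0 0 0 0'; python3 -m handwheel '-1.2 -3.6 0 0 0 -4 0;-2.4 -7.2 0 0 0 -8 0;-3.6 -10.8 0 0 0 -12 0;-4.8 -14.4 0 0 0 -16 0;-6.1 -18.3 0 0 0 -18.4 0'; python3 -m handwheel '0 0 0 0 0 0 0;0 0 0 0 0 0 0;0 0 0 0 0 0 0;0 0 0 0 0 0 0;0 0 0 0 0 0 0'
python3 - <<'E'
from h import *
r=shot("wrist","w8");o=manip.get_obs();print(o["ee_pos"],o["eef_rot"]);np.save("w8.npy",r["world_to_cam"])
E
```

```text
time: 23.88
ee_pos: [0.5177, -0.1843, 0.0251]
eef_rot: [-0.047, 0.999, -0.0, 0.001]
force: [1.0, -0.0, -3.4]
finger_gap: 0.0496
grasp_force: 40.0
time: 24.5
ee_pos: [0.5173, -0.184, 0.0246]
eef_rot: [-0.047, 0.999, -0.0, 0.0]
force: [-0.1, -0.6, -0.1]
finger_gap: 0.0831
grasp_force: 0.0
time: 25.12
ee_pos: [0.5183, -0.1845, 0.126]
eef_rot: [-0.047, 0.999, -0.001, 0.002]
force: [-0.2, -0.0, -0.3]
finger_gap: 0.0939
grasp_force: 0.0
time: 25.75
ee_pos: [0.4552, -0.3673, 0.1229]
eef_rot: [0.114, 0.993, 0.001, -0.001]
force: [0.3, -0.3, 0.2]
finger_gap: 0.094
grasp_force: 0.0
time: 26.38
ee_pos: [0.4565, -0.3664, 0.1246]
eef_rot: [0.113, 0.994, -0.0, 0.0]
force: [-0.5, -0.5, -0.1]
finger_gap: 0.0938
grasp_force: 0.0
[ 0.45646351 -0.36647435  0.12462633] [ 1.13330726e-01  9.93557313e-01 -4.91465688e-06  1.11254251e-04]
```

View pics/w8.png

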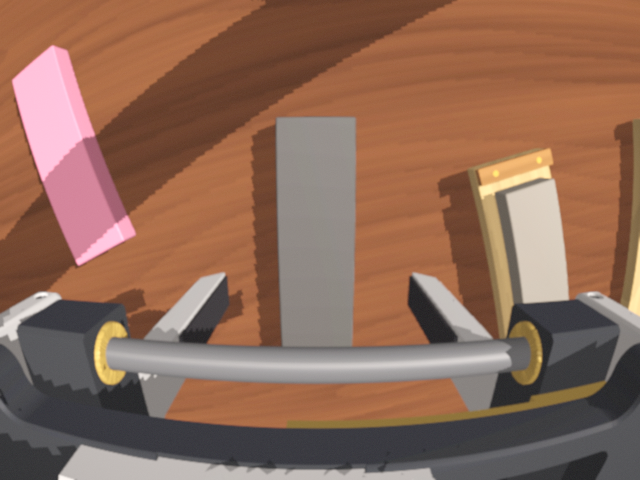

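The long stone, with near corners (277,118) and (356,118), is centred and square. The middle stone lies in its holder at (530,250).

```bash
python3 -m handwheel '0 0 -4 0 0 0 0;0 0 -8 0 0 0 0;0 0 -11 0 0 0 0;0 0 -11.9 0 0 0 0;0 0 -11.9 0 0 0 0' 45;python3 -m handwheel '0 0 0 0 0 0 0.5;0 0 0 0 0 0 1;0 0 0 0 0 0 1;0 0 0 0 0 0 1;0 0 0 0 0 0 1';python3 -m handwheel '0 0 0.5 0 0 0 1;0 0 2 0 0 0 1;0 0 5 0 0 0 1;0 0 9 0 0 0 1;0 0 12 0 0 0 1';python3 -m handwheel '0.9 4 0 0 0 1 1;1.8 8.5 0 0 0 2 1;2.7 13 0 0 0 3 1;3.6 17.5 0 0 0 4 1;4.4 22 0 0 0 4.2 1';python3 -m handwheel '0.9 4.5 0 0 0 0 1;1.8 9 0 0 0 0 1;2.7 13 0 0 0 0 1;2.8 15.5 -2 0 0 0 1;2.8 15.5 -4.5 0 0 0 1';python3 -m handwheel '0 0 0 0 0 0 1;0 0 0 0 0 0 1;0 0 0 0 0 0 1;0 0 0 0 0 0 1;0 0 0 0 0 0 1'
python3 - <<'E'
from h import *
r=shot("wrist","w9");o=manip.get_obs();print(o["ee_pos"],o["eef_rot"]);np.save("w9.npy",r["world_to_cam"])
E
```

```text
time: 27.05
ee_pos: [0.4563, -0.367, 0.0055]
eef_rot: [0.114, 0.994, 0.0, -0.0]
force: [-0.5, -0.4, 0.8]
finger_gap: 0.094
grasp_force: 0.0
time: 27.68
ee_pos: [0.4564, -0.3675, 0.006]
eef_rot: [0.114, 0.994, -0.0, 0.0]
force: [-1.1, -0.9, 2.7]
finger_gap: 0.0598
grasp_force: 45.0
time: 28.3
ee_pos: [0.4563, -0.3668, 0.1274]
eef_rot: [0.114, 0.994, -0.0, 0.0]
force: [0.7, -0.4, -5.6]
finger_gap: 0.0595
grasp_force: 45.0
time: 28.92
ee_pos: [0.5, -0.1452, 0.1259]
eef_rot: [0.077, 0.997, 0.0, -0.0]
force: [0.3, -1.0, -6.4]
finger_gap: 0.06
grasp_force: 45.0
time: 29.55
ee_pos: [0.5283, 0.0103, 0.0809]
eef_rot: [0.076, 0.997, 0.0, 0.001]
force: [-0.5, -0.5, -6.7]
finger_gap: 0.0599
grasp_force: 45.0
time: 30.18
ee_pos: [0.5284, 0.0078, 0.0809]
eef_rot: [0.077, 0.997, 0.0, 0.0]
force: [-0.5, -0.0, -5.5]
finger_gap: 0.0596
grasp_force: 45.0
[0.5283271  0.00790559 0.08078895] [7.74029161e-02 9.96999861e-01 6.28574070e-05 2.47996715e-04]
```

View pics/w9.png

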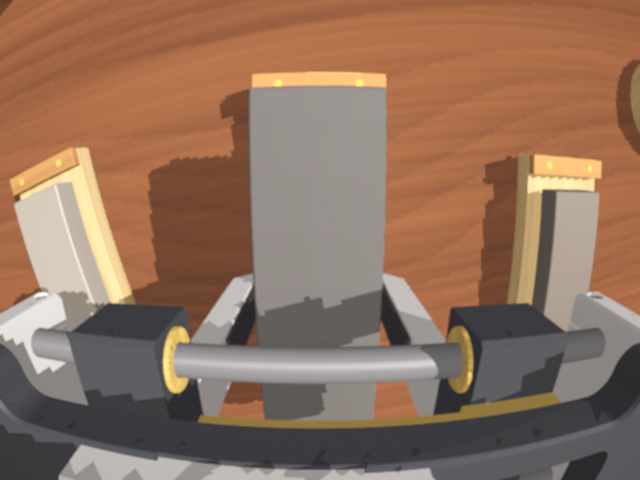

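```bash
python3 - <<'E'
from h import *
r=dict(cx=317.8176,cy=245.3387,fx=371.6483,world_to_cam=np.load("w9.npy"))
a=np.radians(-8.8);u=np.array([np.cos(a),np.sin(a)])
s=unfish(r,[(250,89),(386,88)],.1)[:];h=unfish(r,[(252,75),(386,75)],.028)
for n,q,d in(("stone",s,.1),("holder",h,.122)): print(n,q.round(4),"centre",(q.mean(0)+u*d).round(4),"yaw",np.degrees(np.arctan2(*(q[1]-q[0])[::-1])).round(1))
E
```

```text
stone [[ 0.4267 -0.0052]
 [ 0.4354  0.0527]] centre [0.5299 0.0084] yaw 81.5
holder [[ 0.4019 -0.0135]
 [ 0.4149  0.0694]] centre [0.529  0.0093] yaw 81.1
```

The stone is within 1 mm of the holder centre. I'll lower, release and retreat.

```bash
python3 -m handwheel '0 0 -2 0 0 0 1;0 0 -4 0 0 0 1;0 0 -5 0 0 0 1;0 0 -5.4 0 0 0 1;0 0 -5.4 0 0 0 1'; python3 -m handwheel '0 0 0 0 0 0 0.4;0 0 0 0 0 0 0.3;0 0 0 0 0 0 0.15;0 0 0 0 0 0 0;0 0 0 0 0 0 0'; python3 -m handwheel '0 0 2 0 0 0 0;0 0 5 0 0 0 0;0 0 9 0 0 0 0;0 0 14 0 0 0 0;0 0 20 0 0 0 0'; python3 -m handwheel '-4 3 0 0 0 0 0;-8 6 0 0 0 0 0;-12 9 0 0 0 0 0;-16 12 0 0 0 0 0;-20 15 0 0 0 0 0'; python3 -m handwheel '0 0 0 0 0 0 0;0 0 0 0 0 0 0;0 0 0 0 0 0 0;0 0 0 0 0 0 0;0 0 0 0 0 0 0'
python3 - <<'E'
from h import *
rt,rs=shot("top"),shot("side")
a=cv2.resize(rt["frame"][100:290,90:450,::-1],None,fx=2.2,fy=2.2,interpolation=cv2.INTER_CUBIC);b=rs["frame"][150:310,180:480,::-1];b=cv2.resize(b,None,fx=1.1,fy=1.1)
cv2.imwrite("pics/end.png",np.vstack([a,np.pad(b,((0,0),(0,a.shape[1]-b.shape[1]),(0,0)))]))
E
```

```text
time: 30.85
ee_pos: [0.5287, 0.008, 0.0268]
eef_rot: [0.077, 0.997, 0.0, 0.0]
force: [0.3, -0.0, -5.2]
finger_gap: 0.0592
grasp_force: 45.0
time: 31.48
ee_pos: [0.5284, 0.008, 0.0268]
eef_rot: [0.077, 0.997, 0.0, 0.0]
force: [-0.5, -1.2, 0.2]
finger_gap: 0.0919
grasp_force: 0.0
time: 32.1
ee_pos: [0.5274, 0.0081, 0.2274]
eef_rot: [0.077, 0.997, 0.0, -0.001]
force: [1.0, -0.2, 0.8]
finger_gap: 0.0939
grasp_force: 0.0
time: 32.72
ee_pos: [0.3268, 0.1588, 0.2266]
eef_rot: [0.078, 0.997, 0.0, 0.0]
force: [0.8, 1.4, 0.3]
finger_gap: 0.094
grasp_force: 0.0
time: 33.35
ee_pos: [0.3287, 0.1577, 0.2263]
eef_rot: [0.078, 0.997, -0.0, -0.0]
force: [-0.2, -0.8, 0.2]
finger_gap: 0.0943
grasp_force: 0.0
```

View pics/end.png

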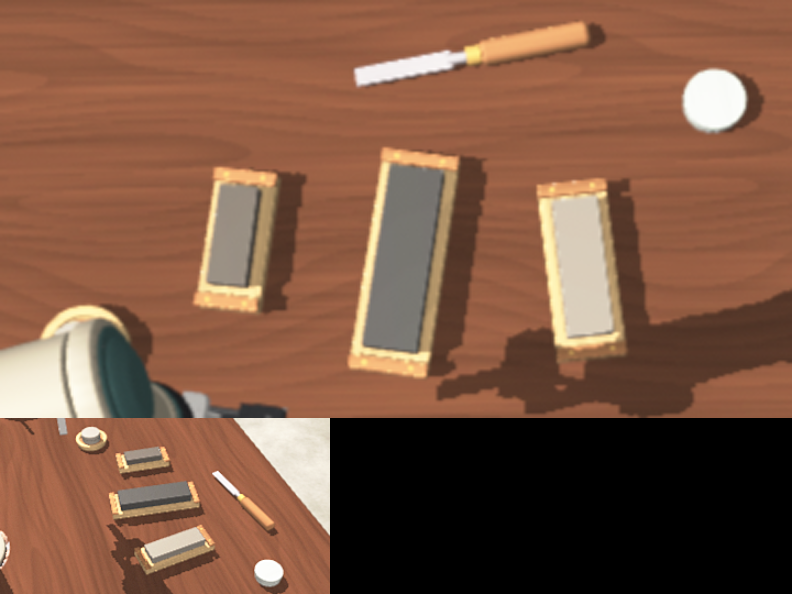

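The three stones lie between their stops: short at (234,236), long at (404,258), middle at (582,265). The puck is in the dish, and the chisel and tin are unmoved. Handing in.

```bash
python3 -c "
from workcell import manip
print(manip.finish_job())"
```

```text
the job is handed in; nothing more can be done
None
```

The job is handed in at about 33 s with no verdict returned: the last pictures show each flat stone between the stops of its own holder, the round stone in the dish, and the chisel and tin unmoved.

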